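# Slide a cured panel out of the flat-curing clamp

## Robot

A 7-joint arm with a two-finger parallel gripper is mounted at the origin on a cart in front of the work surface, level with it; the furniture and walls round the work are solid. World frame = base frame: x ahead of the robot, y to its left, z up, the work surface at z = 0. Lengths are in m, angles in rad, forces in N, time in s.
With the tool pointing down it reaches from about 0.4 to 0.925 m from the base axis. Payload 5.6 kg.
Tool frame: the origin (TCP) lies midway between the tips of the shut fingers; the grasp point (between the pads) lies ctrl.grip_point_offset behind it (ctrl.grip_point_offset is the distance from the TCP to the grasp point, in m); z points along the fingers, y is the line along which they close (so a half turn about z gives the same grasp; the last joint's range is limited). The gripper opens to 85 mm and grips with 20 to 120 N. Pads are 22 mm wide; open, the fingers measure 114 mm over their backs; the gripper's body (76 mm by 85 mm) begins 54 mm behind the grasp point. The pads swing forward as they close: fully open they stand 13 mm farther back than shut.
Start: joints at [1.214, 0.468, -0.012, 1.603, 0.006, 1.071, -0.056], TCP at [0.201, -0.618, 0.231] pointing down, gripper open.
Joint ranges: [-2.53, 2.53], [-0.31, 2.02], [-1.57, 1.55], [0.28, 2.44], [-1.29, 4.43], [0.15, 1.84], [-2.92, 2.92]. Speed limits (rad/s): [2.57, 2.57, 3.14, 3.14, 3.14, 3.14, 3.14].

## Interface

Orientations are given as a unit quaternion [x, y, z, w].
In Python, from plant import ctrl gives the robot as it stands.
- The arm moves only by the tool send_rows, never from a script. Its argument "steps" is a list of rows, each a list of 2 entries, a list of its own where there are three numbers: the shift along the tool's x, y, z normalised to -1 to 1, where 1 is 0.03 m, then the turn, a rotation vector about the tool's x, y, z normalised to -1 to 1, where 1 is 6 degrees. In form: [[[dx, dy, dz], [rx, ry, rz]], ...]. A call has 1 to 20 rows; each row shifts and turns the commanded pose from where the row before left it, along the tool's axes as they then stand; what a row does not reach is not made up. A row lasts 1/8 s, in which the tool goes at most 62.5 mm and 10.7 degrees, less where a joint would pass 70% of its speed; a pose out of reach is approached as far as the arm can. A call with a number of a shift or a turn outside -1 to 1 is refused whole. A call with a gripper value outside its range is refused whole. "jaw" is the opening, from -1 (shut) to 1 (fully open), set as the call begins (left out, the last holds). The fingers move at their own pace and stop on an object; "squeeze" is the grip in N (left out, the last holds). Time passes only in rows, so rows that do not move let the fingers close. It gives the time, the measured TCP pose, the force, the opening and the grip force at its end, in the units of the state.
- ctrl.sense(): the state, without advancing time (a new reading comes with each control period).
- ctrl.camera(name): name is "side" or "top"; returns the picture (480x640x3 uint8, red, green, blue); there is no depth.
- ctrl.camera_model(name): a dict with "intrinsics" (3x3 intrinsics, pixels), "dist" ([k1, k2, p1, p2, k3] as OpenCV has them; the pictures are not rectified), "rvec" (rotation vector, rad) and "tvec" (3), from world to camera coordinates, as OpenCV has them. Camera axes: x right, y down, z forward; pixel columns grow to the right and rows downward; lengths in m; the calibration is good to about 2 mm. A picture is of the moment at which its call begins. camera_model takes no time and is no camera call.
- ctrl.job_done(): hands the job in; it is judged then, once.
Trained networks look in the newest picture that a camera, given by its name, has taken for a name from the list of things; names that differ only in an ending like _2 or _b are one class to them, and where a whole thing is asked for, a point or a joint stands for the part that bears it (a point fixed in the world has none). Each returns a list of dicts, best first, with "p" (0 to 1); they miss things now and then, are a little off and sometimes report something else, mostly with a low value. They report only what shows in the picture. A call takes as long as a camera call.
- ctrl.search_frame(query, camera): "position" ([x, y, z] in m, in the coordinates of the camera as it stood for that picture, good to about 4 mm: the middle of the surface that is visible of it).
- ctrl.silhouettes(query, camera): "region" (480x640 bool, what is visible of it).
The state is a dict: "t": time; "joint_pos": joint angles; "dq": joint speeds; "tau": joint torques, N m; "eef_pos": TCP position; "orientation": TCP orientation; "wrist_force": force on the tool from outside, world axes, zero at the start; "ft_torque": the same for the moment, N m; "width": opening from 0.0 (shut) to 1.0 (fully open); "finger_force": force on a finger pad.
Only numpy, scipy, OpenCV 4.12 (cv2) and the standard library are available. Lean on these libraries where they do the work, as an engineer would, in place of code of your own. Each camera call takes 0.05 s, during which the arm holds its last target. There are 200 camera calls.

## Task

The flat tread panel in the curing clamp is ready to come out: press the clamp's release key so that the lid springs fully open, then press the panel down against its springs with a fingertip and draw it back under the front bar, setting the fingertip down again in front of the bar, until the panel lies flat on the take-off shelf against the front stop. The panel is brittle, so press gently (never as much as 40 N), and leave the lid open and the scraper, the jar and the finished panel on the bench where they are.

Things in the scene. Friction and masses are not known exactly. Their poses are not given: they have to be found in the camera images.
- cure_clamp: Flat-curing clamp: low grey, aluminium and steel fixture, fixed, 268 x 130 mm, 51 mm high with lid shut. Origin: at bench height under the middle of the front bar. Axes: +x from take-off shelf (robot's side) towards the hinge (x 130, z 46 mm), y left, z up; all numbers here are mm in this frame. Channel between the side rails y -42.5..42.5, rail tops z 40, rear wall of the bed at x 111.5.
- front_bar (a point): Middle of the top of the dark steel bar that bridges the channel: x 0, z 48.5. The bar is 14 mm deep (x -7..7), its underside (two nylon runners) at z 36.5. The raised panel (z 34..40) butts against it; pressed down by 3.5 mm or more it passes under. The finger cannot pass: draw to the bar, lift, press again on the part that sticks out in front, draw on.
- platen_mid (a point): Middle of the sprung platen's top face (steel, x 9.5..110.5): z 34 at rest. Pushed down it sinks level by up to 6 mm to a hard stop, 2 N to start and 5.5 N at the bottom, and springs back. If the panel is let go half-way the platen lifts its rear end against the bar; pressed in front of the bar, its surface then sinks a few mm on the way, so follow it down.
- shelf_stop (a point): Front end of the take-off shelf, at the middle of the front stop's inner face, at shelf height: x -114, z 27. The stop is a lip 7 mm high, split by a 36 mm wide thumb cut-out (which reaches back to x -88). The flat shelf runs from here to under the bar.
- clamp_lid (a joint): Lid of the clamp, an aluminium frame with a clear pane, hinged at the rear: 0 is shut, grows as it opens; once unlatched its spring throws it open to the stop at 2.0 rad, leaning back, where it stays. Shut it covers x 14..130, its top at z 51.
- release_key (a joint): Angle of the release key: 0 at rest, grows as its pad is pressed down, stop at 0.17 rad; the lid unlatches at about 0.1 rad. The spring brings it back.
- key_pad (a point): Middle of the upper face of the release key's ribbed black pad (26 x 20 mm) on the clamp's right-hand rail, at x -50, y -60, z 59 mm in the clamp's frame. Press straight down: about 8.5 mm of travel, 3 N to unlatch (after 5 mm), 4 N at the stop.
- panel: Off-white printed tread panel in the clamp, 100 (x) x 82 (y) x 6 mm, 60 g. Ribbed anti-slip field, 54 mm wide, along the middle of its top (friction about 1); underside and margins slick (0.1). Origin: middle of its underside; axes as the clamp's. Starts on the platen at x 60; 1.5 mm from each rail, not graspable. At the front stop its middle is at x -64, z 27. Cracks if pressed with over 40 N.
- finished_panel: A second, already finished panel of the same shape and size lying on the bench left of the clamp; leave it alone.
- scraper_1: Flat scraper with an orange handle, 204 x 28 x 23 mm, lying on the bench; leave it alone.
- jar_supports: Clear jar with a black screw lid, 65 mm across and 93 mm high, standing on the bench to the left of the clamp; leave it alone.

How it is judged:
By the outcome, as a careful person would: the job done as asked, in the order asked, and still so for the second after the job is handed in, with the robot touching nothing.
It also fails if it takes over 56 s, if anything falls off the work surface, if the arm or the gripper's body presses on something with over 40 N, if the wrist force passes 120 N, or if a joint passes its speed limit or range.

## Working session

There is one attempt and no reset: what is moved stays moved. The work goes in short steps, Python scripts to look and compute and a tool call to move; the robot and the scene stay as the last step left them, time stands still between calls to the robot, and variables do not carry over. Pictures are saved under pics/ and viewed, at most 10 in all, crops included, and the job is handed in when it is done.

Besides the shell and the picture viewer there is one more tool, called after "Emit:" in YAML: its name, and indented under it one key for each argument. send_rows: Moves the arm, as the interface text tells. Scaled input: -1 to 1 covers 0.03 m each way for a shift and 6 degrees each way for a turn. Its arguments: {"type":"object","properties":{"steps":{"type":"array","items":{"type":"array"}},"jaw":{"type":"number"},"squeeze":{"type":"number"}},"required":["steps"]}

```bash
mkdir -p pics; cat > h.py <<'E'
import numpy as np,cv2
from plant import ctrl
def cam(n):
    m=ctrl.camera_model(n);R=cv2.Rodrigues(np.array(m['rvec'],float))[0]
    return np.array(m['intrinsics'],float),np.array(m['dist'],float),R,np.array(m['tvec'],float).ravel()
def ray(n,px,z):
    K,d,R,t=cam(n);u=cv2.undistortPoints(np.array([[px]],float),K,d)[0,0]
    c=-R.T@t;v=R.T@np.array([u[0],u[1],1]);return c+v*(z-c[2])/v[2]
def proj(n,P):
    K,d,R,t=cam(n);return cv2.projectPoints(np.array(P,float).reshape(-1,1,3),cv2.Rodrigues(R)[0],t,K,d)[0].reshape(-1,2)
def find(q,n):
    K,d,R,t=cam(n);return [(round(r['p'],2),(R.T@(np.array(r['position'])-t)).round(4).tolist()) for r in ctrl.search_frame(q,n)[:3]]
def snap(n,f):
    im=ctrl.camera(n);cv2.imwrite('pics/'+f,im[:,:,::-1]);return im
E
python3 - <<'E'
from h import *
for n in('top','side'):
    snap(n,n+'0.png')
    K,d,R,t=cam(n);print(n,-R.T@t)
    for q in('cure_clamp','front_bar','platen_mid','shelf_stop','key_pad','panel','scraper_1','jar_supports'):print(q,find(q,n))
s=ctrl.sense();print(s);print(ctrl.grip_point_offset)
E
```

```text
top [0.46380318 0.12774419 1.19922985]
cure_clamp [(0.83, [0.5609, 0.1525, 0.0459])]
front_bar [(0.91, [0.5634, 0.1475, 0.0446])]
platen_mid [(0.58, [0.5656, 0.149, 0.0446])]
shelf_stop [(0.77, [0.5621, 0.1443, 0.0438])]
key_pad [(0.61, [0.5236, 0.1015, 0.0584])]
panel [(0.47, [0.5766, 0.1561, 0.0409])]
scraper_1 [(0.64, [0.5005, -0.1321, 0.0156])]
jar_supports [(0.73, [0.5638, 0.3937, 0.0934])]
side [ 0.36164226 -0.55050812  0.70938562]
cure_clamp [(0.96, [0.5586, 0.1308, 0.0404]), (0.15, [0.6239, 0.1455, 0.0438])]
front_bar [(0.79, [0.5572, 0.1338, 0.0374])]
platen_mid []
shelf_stop [(0.83, [0.553, 0.1276, 0.0368])]
key_pad [(0.69, [0.5236, 0.0951, 0.0543])]
panel [(0.49, [0.5725, 0.1622, 0.0355])]
scraper_1 [(0.75, [0.5087, -0.1454, 0.0118]), (0.33, [0.5536, 0.1317, 0.0372])]
jar_supports [(0.89, [0.5604, 0.3823, 0.0629])]
{'t': 0.9, 'joint_pos': array([ 1.21396597,  0.46743748, -0.01158826,  1.60269953,  0.00599283,
        1.07138268, -0.05632306]), 'dq': array([-0.0001331 ,  0.0007799 , -0.00091337, -0.00101474,  0.00059532,
        0.00091719, -0.00081152]), 'tau': array([ 3.18637422e-04, -5.32214785e+01,  2.15872441e-02, -2.51631403e+01,
        1.15034854e-02,  1.07635653e-03,  2.39401817e-05]), 'eef_pos': array([ 0.20061768, -0.6182836 ,  0.23133115]), 'orientation': array([ 9.87722516e-01,  1.56218529e-01, -7.99395735e-06,  5.66789706e-05]), 'wrist_force': array([0.52371301, 0.06342571, 0.60891708]), 'ft_torque': array([-0.00326517, -0.05479823,  0.04106628]), 'finger_force': 0.0, 'width': 0.9997181815320478}
0.0187
```

View pics/top0.png

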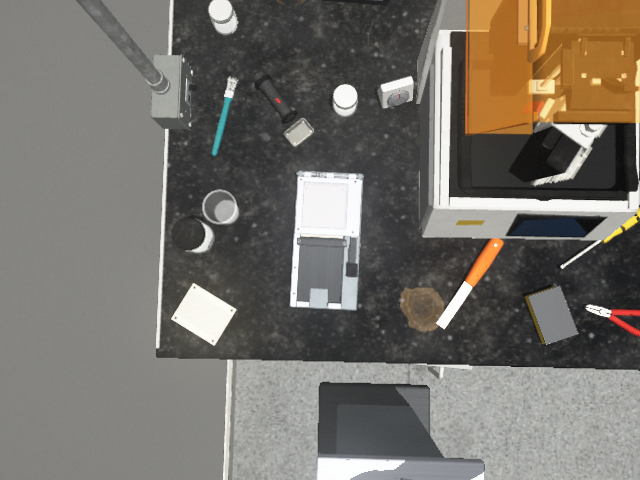

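View pics/side0.png

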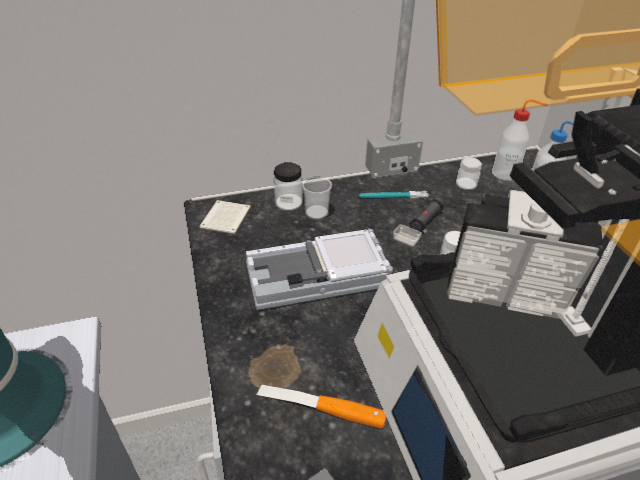

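The top view shows the clamp from its front left corner at about (291,307) to its rear right corner at (363,173). The key pad is at (351,270), the jar at (193,235), the finished panel at (204,314), and the scraper runs from (440,325) to (500,240). The side view agrees. I'll zoom in to fit the pose.

```bash
python3 - <<'E'
import cv2,numpy as np
a=cv2.imread('pics/top0.png')[165:315,280:375];b=cv2.imread('pics/side0.png')[225:315,240:400]
a=cv2.resize(a,None,fx=4,fy=4,interpolation=2);b=cv2.resize(b,None,fx=2.6,fy=2.6,interpolation=2)
c=np.zeros((600,800,3),np.uint8);c[:a.shape[0],:380]=a;c[:b.shape[0],382:382+b.shape[1]]=b
cv2.imwrite('pics/crop0.png',c)
E
```

```text
(no output)
```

View pics/crop0.png

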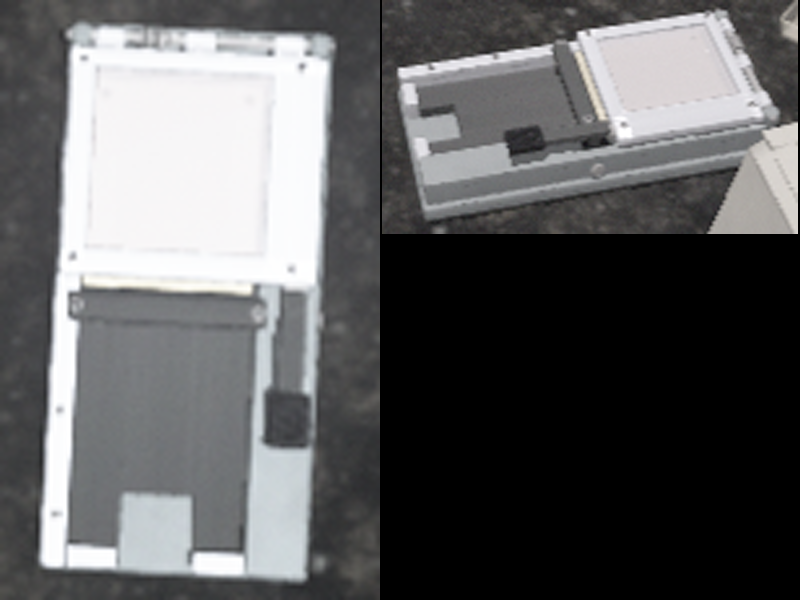

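The crop shows the bar's middle at (167,309), the pad's middle at (285,419), the cut-out's rear corners at (121,493) and (192,497), and the stop edges near row 550.

```bash
cat >> h.py <<'E'
def T(p,P):
    c,s=np.cos(p[2]),np.sin(p[2]);P=np.atleast_2d(np.array(P,float))/1000
    return np.c_[p[0]+c*P[:,0]-s*P[:,1],p[1]+s*P[:,0]+c*P[:,1],P[:,2]]
E
python3 - <<'E'
from h import *
from scipy.optimize import least_squares
C=[[0,0,48.5],[-50,-60,59],[-88,18,27],[-88,-18,27],[-114,18,34],[-114,-18,34]]
t=np.array([[167,309.5],[285.5,419],[121,493],[192,497],[118,548],[193,551]])/4+[280-.375,165-.375]
r=least_squares(lambda p:(proj('top',T(p,C))-t).ravel(),[.55,.15,-.05]);print(r.x,r.fun.reshape(-1,2).round(2).tolist())
# side: pad centre, bar
s=np.array([[524,138]])-[382,0];s=s/2.6+[240,225]
print('side pad px',s,proj('side',T(r.x,C)))
print('as crop',((proj('side',T(r.x,C+[[134,0,51]]))-[240,225])*2.6+[382,0]).round(0).tolist())
print('world pad,bar',T(r.x,[[-50,-60,59],[0,0,48.5]]))
E
```

```text
[ 0.55995973  0.15961486 -0.02654839] [[-0.43, -0.17], [0.51, 0.08], [-0.24, 0.06], [0.73, -0.04], [-0.34, -0.05], [-0.23, 0.11]]
side pad px [[294.61538462 278.07692308]] [[313.59328131 254.38558872]
 [294.71896142 275.9974791 ]
 [267.36885015 263.78701629]
 [270.70140233 276.37893674]
 [253.84169113 263.30407559]
 [256.83786202 276.00316729]]
as crop [[573.0, 76.0], [524.0, 133.0], [453.0, 101.0], [462.0, 134.0], [418.0, 100.0], [426.0, 133.0], [745.0, 46.0]]
world pad,bar [[0.50838464 0.10096327 0.059     ]
 [0.55995973 0.15961486 0.0485    ]]
```

```bash
python3 - <<'E'
from h import *
from scipy.optimize import least_squares
C=[[0,0,48.5],[-50,-60,59],[-88,18,27],[-88,-18,27],[-114,18,34],[-114,-18,34]]
t=np.array([[167,309.5],[285.5,419],[121,493],[192,497],[118,548],[193,551]])/4+[280-.375,165-.375]
E=[[-10,-42.5,40],[-110,-42.5,40],[-10,42.5,27],[-110,42.5,27],[0,36,48.5],[0,-36,48.5],[14,0,51],[130,0,46],[130,65,46],[130,-65,46]]
for p in([.55996,.15961,-.02655],):
  print(((proj('top',T(p,E))-[279.625,164.625])*4).round(0).tolist())
# line fit: left outer edge of rails & lid via silhouettes
ctrl.camera('top');m=ctrl.silhouettes('cure_clamp','top');
for r in m[:2]:
  c=max(cv2.findContours(r['region'].astype(np.uint8),0,1)[0],key=cv2.contourArea)
  print(r['p'],cv2.minAreaRect(c)); b=cv2.boxPoints(cv2.minAreaRect(c));w=np.array([ray('top',x,.045) for x in b]);print(w.round(4).tolist())
E
```

```text
[[254.0, 335.0], [244.0, 546.0], [78.0, 329.0], [67.0, 537.0], [90.0, 305.0], [241.0, 312.0], [167.0, 279.0], [179.0, 39.0], [43.0, 33.0], [314.0, 45.0]]
0.78 ((326.804443359375, 239.15025329589844), (68.8120346069336, 137.6597442626953), 3.066485643386841)
[[0.4374, 0.2177, 0.045], [0.7004, 0.2105, 0.045], [0.6957, 0.0786, 0.045], [0.4334, 0.088, 0.045]]
0.32 ((468.9614562988281, 281.80767822265625), (14.699555397033691, 105.67039489746094), 33.6900634765625)
[[0.4144, -0.0546, 0.045], [0.5821, -0.1636, 0.045], [0.5671, -0.1864, 0.045], [0.3998, -0.0775, 0.045]]
```

Emit:
send_rows:
  jaw: -1
  squeeze: 40
  steps:
    - [[0.6,-0.75,0],[0,0,0.8]]
    - [[0.6,-0.8,0],[0,0,0.8]]
    - [[0.6,-0.9,0],[0,0,0.8]]
    - [[0.5,-0.9,0],[0,0,0.85]]
    - [[0.5,-1,0],[0,0,0]]
    - [[0.5,-1,0],[0,0,0]]
    - [[0.5,-1,0],[0,0,0]]
    - [[0.5,-1,0],[0,0,0]]
    - [[0.5,-1,0],[0,0,0]]
    - [[0.4,-1,0],[0,0,0]]
    - [[0.2,-1,0],[0,0,0]]
    - [[0.2,-1,0],[0,0,0]]
    - [[0,0,0],[0,0,0]]

```text
t: 2.62
eef_pos: [0.356, -0.2675, 0.2315]
orientation: [1.0, -0.011, 0.0, -0.0]
wrist_force: [-0.9, 0.0, 0.4]
width: -0.001
finger_force: 0.0
```

```bash
cat >> h.py <<'E'
POSE=[.560,.160,-.0275]
from scipy.spatial.transform import Rotation as Ro
def st():
    s=ctrl.sense();R=Ro.from_quat(s['orientation']).as_matrix();c,n=np.cos(POSE[2]),np.sin(POSE[2])
    d=s['eef_pos'][:2]-POSE[:2];print('t',s['t'],'eef',s['eef_pos'].round(4),'clamp mm',(1000*np.array([c*d[0]+n*d[1],-n*d[0]+c*d[1],s['eef_pos'][2]])).round(1),'F',s['wrist_force'].round(1),'w',round(float(s['width']),3))
    return s,R
def to(P):
    s,R=st();d=R.T@(T(POSE,P)[0]-s['eef_pos']);print('units',(d/.03).round(2),'yaw',R[:,0].round(3),'tilt',R[:,2].round(4))
E
python3 -c "
from h import *
to([-50,-60,100])"
```

```text
t 2.625 eef [ 0.356  -0.2675  0.2315] clamp mm [-192.1 -432.9  231.5] F [-0.9  0.   0.4] w -0.001
units [  4.8  -12.41   4.39] yaw [ 1.    -0.023  0.   ] tilt [ 5.e-04  0.e+00 -1.e+00]
```

Emit:
send_rows:
  steps:
    - [[0.2,-1,0],[0,0,0]]
    - [[0.2,-1,0],[0,0,0]]
    - [[0.2,-1,0],[0,0,0]]
    - [[0.2,-1,0],[0,0,0]]
    - [[0.2,-1,0],[0,0,0]]
    - [[0.3,-1,0],[0,0,0]]
    - [[0.5,-1,0],[0,0,0]]
    - [[0.5,-1,0],[0,0,0]]
    - [[0.5,-1,0.4],[0,0,0]]
    - [[0.5,-1,0.8],[0,0,0]]
    - [[0.5,-1,0.8],[0,0,0]]
    - [[0.5,-1,0.8],[0,0,0]]
    - [[0.5,-0.41,0.8],[0,0,0]]
    - [[0,0,0.7],[0,0,0]]
    - [[0,0,0],[0,0,0]]
    - [[0,0,0],[0,0,0]]

```text
t: 4.62
eef_pos: [0.5098, 0.0984, 0.1029]
orientation: [1.0, -0.014, 0.0, 0.0]
wrist_force: [-1.2, 0.2, 0.8]
width: -0.003
finger_force: 0.0
```

```bash
python3 -c "
from h import *
to([-50,-60,63])
a=snap('top','top1.png')[165:315,280:375];b=snap('side','side1.png')[200:320,235:405]
c=np.zeros((600,800,3),np.uint8);a=cv2.resize(a,None,fx=4,fy=4);b=cv2.resize(b,None,fx=2.4,fy=2.4)
c[:600,:380]=a;c[:b.shape[0],385:385+b.shape[1]]=b;cv2.imwrite('pics/c1.png',c[:,:,::-1])
"
```

```text
t 4.625 eef [0.5098 0.0984 0.1029] clamp mm [-48.4 -62.9 102.9] F [-1.2  0.2  0.8] w -0.003
units [-0.05 -0.1   1.33] yaw [ 1.    -0.028  0.001] tilt [ 9.e-04 -1.e-04 -1.e+00]
```

View pics/c1.png

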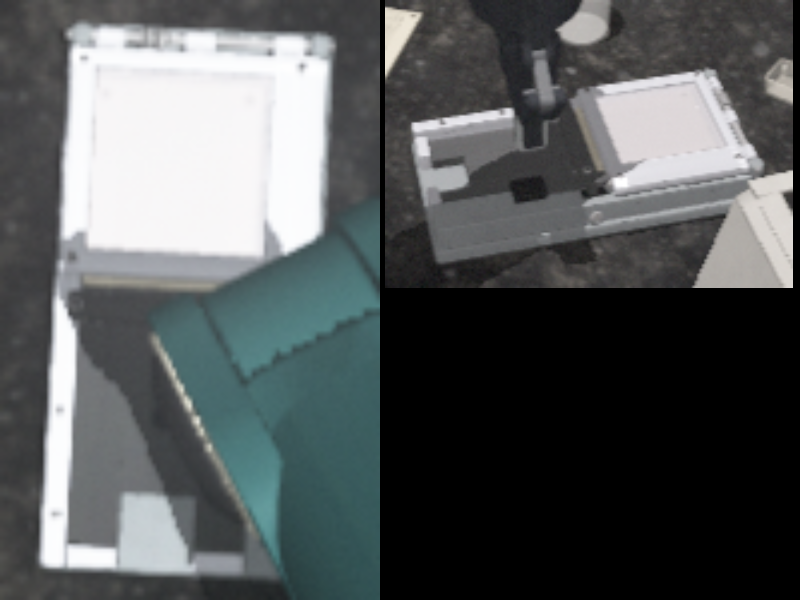

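The fingertip, at (533,147) in the crop, hangs just above the pad at (528,188). Pressing now.

Emit:
send_rows:
  steps:
    - [[-0.05,-0.1,0.6],[0,0,0]]
    - [[0,0,0.6],[0,0,0]]
    - [[0,0,0.1],[0,0,0]]
    - [[0,0,0.1],[0,0,0]]
    - [[0,0,0.1],[0,0,0]]
    - [[0,0,0.1],[0,0,0]]
    - [[0,0,0],[0,0,0]]

```text
t: 5.6
eef_pos: [0.5048, 0.1022, 0.0541]
orientation: [1.0, -0.013, -0.003, 0.001]
wrist_force: [-8.2, 0.9, 8.9]
width: -0.002
finger_force: 4.8
```

```bash
python3 -c "
from h import *
st()
a=snap('top','top2.png')[165:315,280:375];b=snap('side','side2.png')[140:320,235:405]
c=np.zeros((600,800,3),np.uint8);a=cv2.resize(a,None,fx=4,fy=4);b=cv2.resize(b,None,fx=2.4,fy=2.4)
c[:600,:380]=a;c[:b.shape[0],385:385+b.shape[1]]=b;cv2.imwrite('pics/c2.png',c[:,:,::-1])
"
```

```text
t 5.6 eef [0.5048 0.1022 0.0541] clamp mm [-53.6 -59.3  54.1] F [-8.2  0.9  8.9] w -0.002
```

View pics/c2.png

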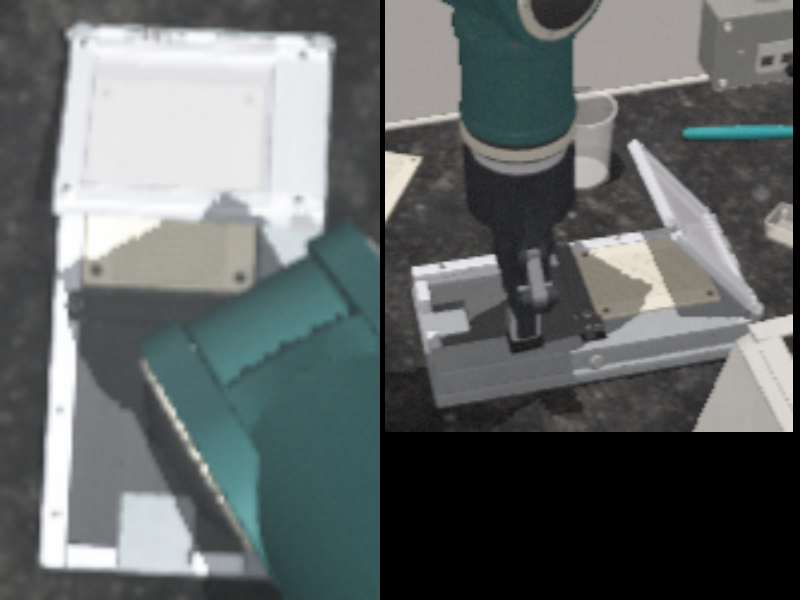

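The lid has unlatched and is swinging up. It doesn't look blocked, but I'll lift straight up and check.

Emit:
send_rows:
  steps:
    - [[0,0,-0.5],[0,0,0]]
    - [[-0.3,0,-0.8],[0,0,0]]
    - [[0,0,-0.8],[0,0,0]]
    - [[0,0,-0.5],[0,0,0]]
    - [[0,0,0],[0,0,0]]
    - [[0,0,0],[0,0,0]]

```text
t: 6.45
eef_pos: [0.4985, 0.102, 0.1317]
orientation: [1.0, -0.013, -0.0, 0.0]
wrist_force: [-0.3, 0.1, -0.3]
width: 0.004
finger_force: 0.0
```

```bash
python3 -c "
from h import *
to([96,0,95]);print(ctrl.sense()['joint_pos'].round(2))
a=snap('top','top3.png')[130:315,280:395];b=snap('side','side3.png')[140:320,235:405]
c=np.zeros((600,800,3),np.uint8);a=cv2.resize(a,None,fx=3.2,fy=3.2);b=cv2.resize(b,None,fx=2.4,fy=2.4)
c[:a.shape[0],:a.shape[1]]=a;c[:b.shape[0],385:385+b.shape[1]]=b;cv2.imwrite('pics/c3.png',c[:,:,::-1])
"
```

```text
t 6.45 eef [0.4985 0.102  0.1317] clamp mm [-59.9 -59.7 131.7] F [-0.3  0.1 -0.3] w 0.004
units [ 5.2  -1.99  1.22] yaw [ 1.    -0.027 -0.001] tilt [-7.e-04 -2.e-04 -1.e+00]
[ 0.09  0.41 -0.43  2.    0.24  0.78 -2.08]
```

View pics/c3.png

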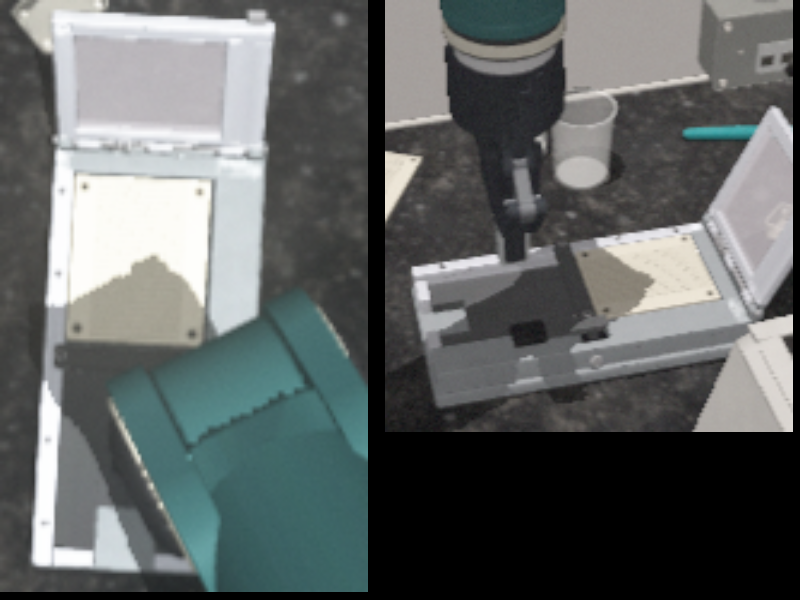

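The lid is fully open. The panel is exposed against the bar, with its rear edge at about row 178 of the crop. I'll go above its rear end.

Emit:
send_rows:
  steps:
    - [[0.6,-0.3,0],[0,0,0]]
    - [[0.9,-0.4,0],[0,0,0]]
    - [[0.9,-0.4,0],[0,0,0]]
    - [[0.9,-0.4,0.3],[0,0,0]]
    - [[0.9,-0.3,0.5],[0,0,0]]
    - [[0.6,-0.19,0.7],[0,0,0]]
    - [[0.27,0,0.7],[0,0,0]]
    - [[0,0,0.3],[0,0,0]]
    - [[0,0,0],[0,0,0]]
    - [[0,0,0],[0,0,0]]

```text
t: 7.8
eef_pos: [0.6525, 0.158, 0.0581]
orientation: [1.0, -0.013, 0.0, -0.0]
wrist_force: [-0.3, -0.0, -0.3]
width: -0.002
finger_force: 0.0
```

```bash
python3 -c "
from h import *
to([92,0,42])
i=[[110,41,40],[110,-41,40],[7,0,48.5]]
print(((proj('top',T(POSE,i))-[280,130])*3.2).round(0))
"
```

```text
t 7.8 eef [0.6525 0.158  0.0581] clamp mm [92.5  0.5 58.1] F [-0.3 -0.  -0.3] w -0.002
units [-0.02  0.02  0.54] yaw [ 1.    -0.027  0.001] tilt [ 9.e-04  2.e-04 -1.e+00]
[[ 72. 174.]
 [208. 180.]
 [131. 346.]]
```

Emit:
send_rows:
  steps:
    - [[0,0,0.25],[0,0,0]]
    - [[0,0,0.25],[0,0,0]]
    - [[0,0,0.1],[0,0,0]]
    - [[0,0,0.1],[0,0,0]]
    - [[0,0,0.05],[0,0,0]]
    - [[0,0,0],[0,0,0]]

```text
t: 8.55
eef_pos: [0.6528, 0.1581, 0.0352]
orientation: [1.0, -0.013, 0.0, -0.0]
wrist_force: [-0.8, 0.1, 5.6]
width: -0.001
finger_force: 2.5
```

Emit:
send_rows:
  steps:
    - [[0,0,0.04],[0,0,0]]
    - [[0,0,0.03],[0,0,0]]
    - [[0,0,0],[0,0,0]]

```text
t: 8.93
eef_pos: [0.6529, 0.1582, 0.0341]
orientation: [1.0, -0.013, 0.001, -0.0]
wrist_force: [-1.8, -1.1, 10.4]
width: 0.002
finger_force: 5.1
```

Emit:
send_rows:
  steps:
    - [[-0.1,0,0.02],[0,0,0]]
    - [[-0.2,0,0],[0,0,0]]
    - [[-0.2,0,0],[0,0,0]]
    - [[-0.2,0,0],[0,0,0]]
    - [[0,0,0],[0,0,0]]

```text
t: 9.55
eef_pos: [0.6327, 0.1591, 0.0341]
orientation: [1.0, -0.013, 0.002, -0.0]
wrist_force: [-1.6, 0.1, 12.0]
width: 0.002
finger_force: 5.8
```

```bash
python3 -c "
from h import *
st()
a=snap('top','top4.png')[130:315,280:395];b=snap('side','side4.png')[140:320,235:405]
c=np.zeros((600,800,3),np.uint8);a=cv2.resize(a,None,fx=3.2,fy=3.2);b=cv2.resize(b,None,fx=2.4,fy=2.4)
c[:a.shape[0],:a.shape[1]]=a;c[:b.shape[0],385:385+b.shape[1]]=b;cv2.imwrite('pics/c4.png',c[:,:,::-1])
"
```

```text
t 9.55 eef [0.6327 0.1591 0.0341] clamp mm [72.7  1.1 34.1] F [-1.6  0.1 12. ] w 0.002
```

View pics/c4.png

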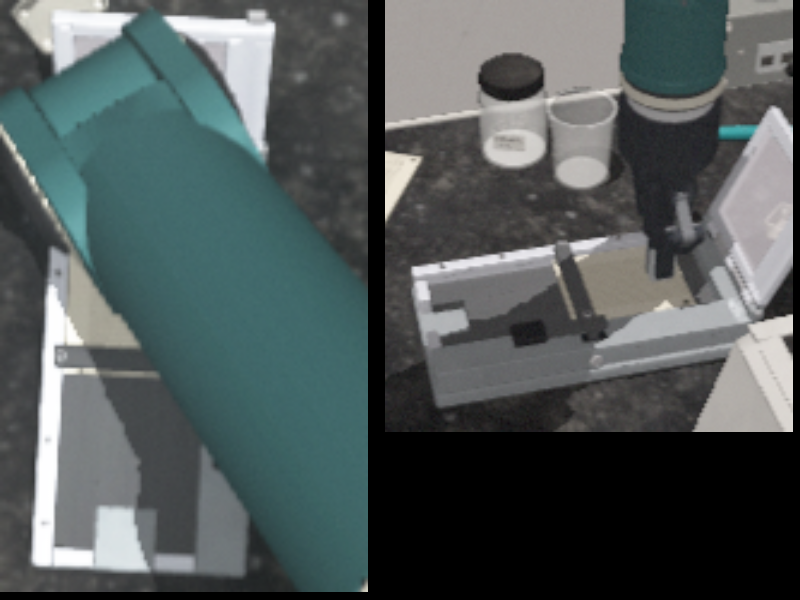

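The panel has moved: its cream edge shows in front of the bar at about (562,290) in the side crop. I'll keep drawing to the bar.

Emit:
send_rows:
  steps:
    - [[-0.2,0,0],[0,0,0]]
    - [[-0.25,0,0],[0,0,0]]
    - [[-0.25,0,0],[0,0,0]]
    - [[-0.25,0,0],[0,0,0]]
    - [[0,0,0],[0,0,0]]

```text
t: 10.28
eef_pos: [0.604, 0.16, 0.034]
orientation: [1.0, -0.013, 0.002, -0.0]
wrist_force: [-1.6, 1.2, 11.4]
width: 0.0
finger_force: 6.2
```

Emit:
send_rows:
  steps:
    - [[-0.2,0,0],[0,0,0]]
    - [[-0.2,0,0],[0,0,0]]
    - [[-0.2,0,0],[0,0,0]]
    - [[-0.1,0,0],[0,0,0]]
    - [[0,0,0],[0,0,0]]

```text
t: 10.9
eef_pos: [0.5837, 0.1606, 0.034]
orientation: [1.0, -0.013, 0.002, -0.001]
wrist_force: [-0.7, -0.1, 11.5]
width: 0.001
finger_force: 5.9
```

```bash
python3 -c "
from h import *
st()"
```

```text
t 10.9 eef [0.5837 0.1606 0.034 ] clamp mm [23.7  1.2 34. ] F [-0.7 -0.1 11.5] w 0.001
```

Emit:
send_rows:
  steps:
    - [[0,0,-0.2],[0,0,0]]
    - [[0,0,-0.5],[0,0,0]]
    - [[0,0,-0.5],[0,0,0]]
    - [[-0.4,0.02,0],[0,0,0]]
    - [[-0.5,0.02,0],[0,0,0]]
    - [[-0.5,0,0],[0,0,0]]
    - [[-0.12,0,0],[0,0,0]]
    - [[0,0,0],[0,0,0]]

```text
t: 11.9
eef_pos: [0.5361, 0.1599, 0.068]
orientation: [1.0, -0.013, 0.0, 0.0]
wrist_force: [-0.0, -0.0, -0.1]
width: -0.004
finger_force: 0.0
```

```bash
python3 -c "
from h import *
to([-22,0,44])
a=snap('top','top5.png')[130:315,280:395];b=snap('side','side5.png')[140:320,235:405]
c=np.zeros((600,800,3),np.uint8);a=cv2.resize(a,None,fx=3.2,fy=3.2);b=cv2.resize(b,None,fx=2.4,fy=2.4)
c[:a.shape[0],:a.shape[1]]=a;c[:b.shape[0],385:385+b.shape[1]]=b;cv2.imwrite('pics/c5.png',c[:,:,::-1])
"
```

```text
t 11.9 eef [0.5361 0.1599 0.068 ] clamp mm [-23.9  -0.8  68. ] F [-0.  -0.  -0.1] w -0.004
units [ 0.06 -0.03  0.8 ] yaw [ 1.    -0.026  0.   ] tilt [ 0.e+00 -1.e-04 -1.e+00]
```

View pics/c5.png

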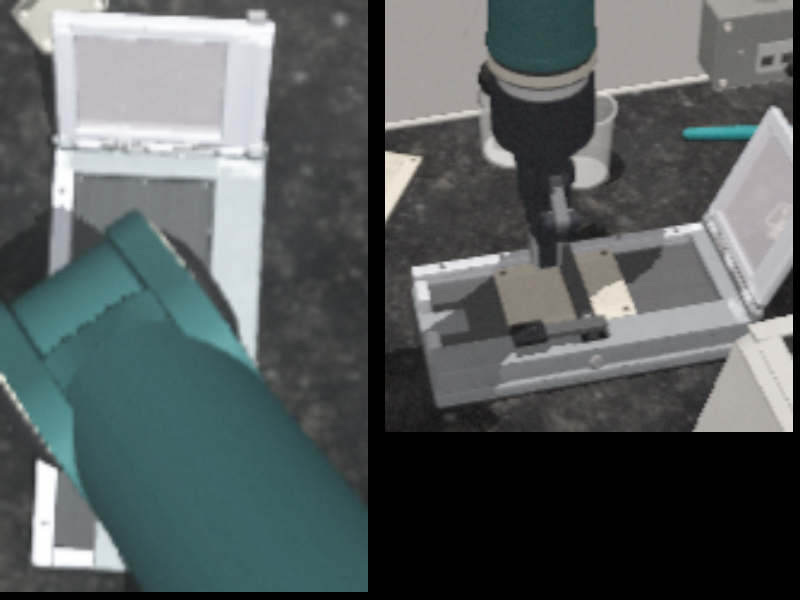

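The panel sticks out about 50 mm in front of the bar, with its front edge near (500,300) in the side crop. I'll set the fingertip down on that part.

Emit:
send_rows:
  steps:
    - [[0.02,-0.03,0.4],[0,0,0]]
    - [[0,0,0.4],[0,0,0]]
    - [[0,0,0.1],[0,0,0]]
    - [[0,0,0.1],[0,0,0]]
    - [[0,0,0],[0,0,0]]

```text
t: 12.62
eef_pos: [0.5369, 0.1607, 0.0379]
orientation: [1.0, -0.013, -0.0, 0.0]
wrist_force: [-0.4, 0.4, -0.7]
width: -0.003
finger_force: 0.0
```

Emit:
send_rows:
  steps:
    - [[0,0,0.07],[0,0,0]]
    - [[0,0,0.06],[0,0,0]]
    - [[0,0,0],[0,0,0]]

```text
t: 13.0
eef_pos: [0.5377, 0.161, 0.0351]
orientation: [1.0, -0.013, 0.001, -0.0]
wrist_force: [-0.8, -0.2, 6.0]
width: -0.0
finger_force: 3.5
```

Emit:
send_rows:
  steps:
    - [[0,0,0.05],[0,0,0]]
    - [[0,0,0.04],[0,0,0]]
    - [[0,0,0],[0,0,0]]

```text
t: 13.38
eef_pos: [0.5387, 0.1612, 0.0336]
orientation: [1.0, -0.013, 0.002, -0.0]
wrist_force: [-1.4, -0.9, 13.5]
width: -0.001
finger_force: 6.7
```

Emit:
send_rows:
  steps:
    - [[-0.15,0,0],[0,0,0]]
    - [[-0.2,0,0],[0,0,0]]
    - [[-0.2,0,0],[0,0,0]]
    - [[-0.2,0,0],[0,0,0]]
    - [[0,0,0],[0,0,0]]

```text
t: 14.0
eef_pos: [0.5165, 0.162, 0.0337]
orientation: [1.0, -0.013, 0.002, -0.001]
wrist_force: [0.3, -0.6, 13.4]
width: 0.0
finger_force: 6.5
```

Emit:
send_rows:
  steps:
    - [[-0.2,0.02,0],[0,0,0]]
    - [[-0.2,0.02,0],[0,0,0]]
    - [[-0.2,0,0],[0,0,0]]
    - [[-0.2,0,0],[0,0,0]]
    - [[0,0,0],[0,0,0]]

```text
t: 14.62
eef_pos: [0.4919, 0.1616, 0.0333]
orientation: [1.0, -0.013, 0.002, -0.001]
wrist_force: [-2.0, 0.2, 11.8]
width: -0.003
finger_force: 6.4
```

Emit:
send_rows:
  steps:
    - [[-0.12,0,0],[0,0,0]]
    - [[-0.1,0,0],[0,0,0]]
    - [[0,0,0],[0,0,0]]

```text
t: 15.0
eef_pos: [0.4858, 0.1619, 0.0333]
orientation: [1.0, -0.013, 0.002, -0.001]
wrist_force: [-0.4, -0.2, 12.4]
width: 0.001
finger_force: 5.9
```

Emit:
send_rows:
  steps:
    - [[-0.08,0,0],[0,0,0]]
    - [[-0.08,0,0],[0,0,0]]
    - [[0,0,0],[0,0,0]]

```text
t: 15.38
eef_pos: [0.4812, 0.162, 0.0333]
orientation: [1.0, -0.013, 0.002, -0.001]
wrist_force: [0.4, -0.3, 10.9]
width: -0.001
finger_force: 5.8
```

Emit:
send_rows:
  steps:
    - [[-0.08,0,0],[0,0,0]]
    - [[-0.08,0,0],[0,0,0]]
    - [[0,0,0],[0,0,0]]

```text
t: 15.75
eef_pos: [0.4781, 0.1621, 0.0333]
orientation: [1.0, -0.013, 0.004, -0.001]
wrist_force: [4.9, -0.4, 6.7]
width: 0.001
finger_force: 3.4
```

```bash
python3 -c "
from h import *
st()
b=cv2.resize(snap('side','side6.png')[210:320,235:405],None,fx=4.5,fy=4.5)
for x in([-14,41,33],[-14,-41,33],[-114,41,33],[-114,-41,33]):print(((proj('side',T(POSE,x))[0]-[235,210])*4.5).round(0))
cv2.imwrite('pics/c6.png',b[:,:,::-1])
"
```

```text
t 15.75 eef [0.4781 0.1621 0.0333] clamp mm [-81.9  -0.2  33.3] F [ 4.9 -0.4  6.7] w 0.001
[301. 170.]
[344. 296.]
[ 77. 206.]
[107. 336.]
```

View pics/c6.png

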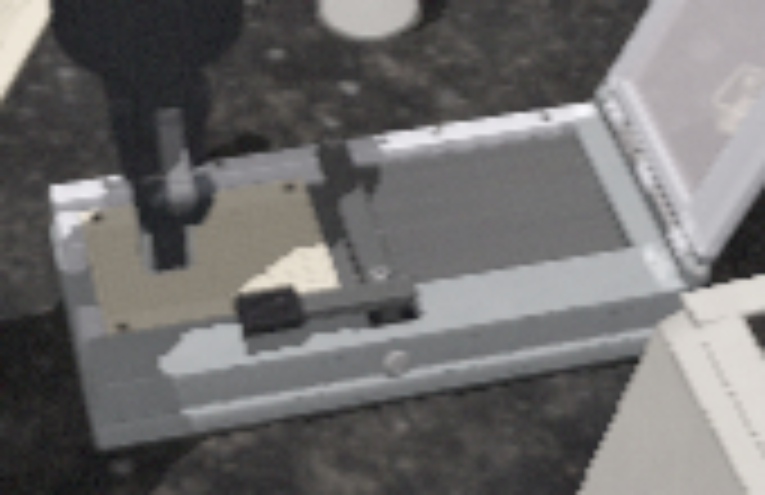

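Fx has risen to 4.9 N, and the picture shows the panel flat in front of the bar, with its front edge at the stop lip (about (90,230)–(105,330)). I'll lift off.

Emit:
send_rows:
  steps:
    - [[0,0,-0.15],[0,0,0]]
    - [[0,0,-0.4],[0,0,0]]
    - [[0,0,-0.8],[0,0,0]]
    - [[0,0,-1],[0,0,0]]
    - [[-0.3,0.5,-1],[0,0,0]]
    - [[-0.5,0.9,-1],[0,0,0]]
    - [[-0.2,1,-0.4],[0,0,0]]
    - [[0,1,0],[0,0,0]]
    - [[0,1,0],[0,0,0]]
    - [[0,1,0],[0,0,0]]
    - [[0,1,0],[0,0,0]]
    - [[0,1,0],[0,0,0]]
    - [[0,0,0],[0,0,0]]
    - [[0,0,0],[0,0,0]]

```text
t: 17.55
eef_pos: [0.4381, -0.0593, 0.1742]
orientation: [1.0, -0.013, -0.0, -0.0]
wrist_force: [-0.3, -0.9, -0.4]
width: 0.002
finger_force: 0.0
```

```bash
python3 -c "
from h import *
st()
a=snap('top','top7.png')[130:315,280:395];b=snap('side','side7.png')[190:320,235:405]
c=np.zeros((600,800,3),np.uint8);a=cv2.resize(a,None,fx=3.2,fy=3.2);b=cv2.resize(b,None,fx=2.4,fy=2.4)
for x in([-14,41,33],[-14,-41,33],[-114,41,33],[-114,-41,33]):print(((proj('top',T(POSE,x))[0]-[280,130])*3.2).round(0))
c[:a.shape[0],:a.shape[1]]=a;c[:b.shape[0],385:385+b.shape[1]]=b;cv2.imwrite('pics/c7.png',c[:,:,::-1])
"
```

```text
t 17.55 eef [ 0.4381 -0.0593  0.1742] clamp mm [-115.9 -222.5  174.2] F [-0.3 -0.9 -0.4] w 0.002
[ 62. 380.]
[198. 386.]
[ 53. 547.]
[190. 554.]
```

View pics/c7.png

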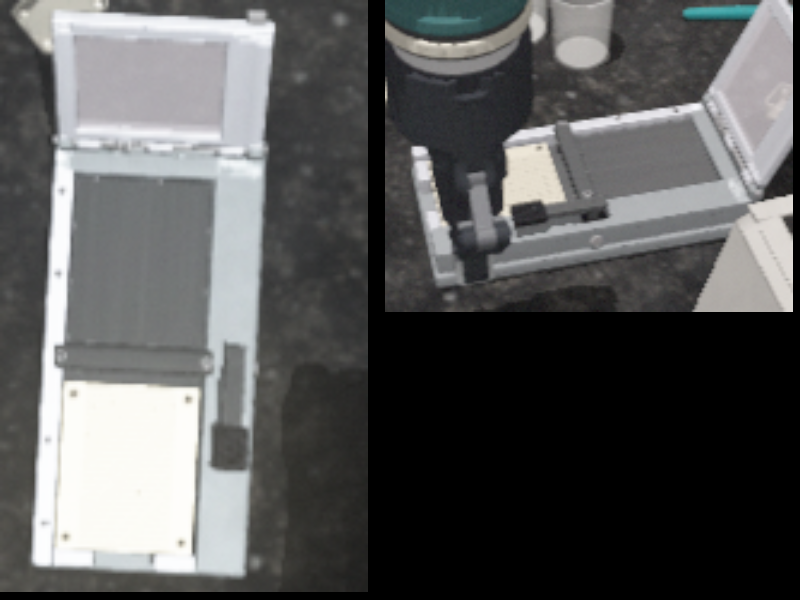

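The panel lies flat against the stop: its edges are at rows 381–555, where I predicted 380–554. The lid is still open and the arm is clear. Handing in.

```bash
python3 -c "
from h import *
print(ctrl.job_done())"
```

```text
the job is handed in; nothing more can be done
None
```

The job is handed in: the lid is fully open, the panel lies flat on the take-off shelf against the front stop, the highest force reading on it was 13.5 N, and the scraper, jar and finished panel were not touched.

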